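# Clamp a paste syringe into the dispensing pump

### The job

Load the paste syringe into the sloping dispensing pump: lift the sprung clamp bar by its wing handle, turn it aside and set it down on its rest, then lay the syringe in the cradle, nose downhill, with its flange in the gap behind the upper V block, and let go. Then lift the bar again, turn it back over the barrel and lower it until it presses on the barrel, keeping hold of it so that it never snaps down. Leave the jar, the cap, the heatsink and the mug where they stand.

Things in the scene. Friction and masses are not known exactly. Their poses are not given: they have to be found in the camera images.
- syringe: White paste syringe, 104 mm long, 25 to 50 g, lying on the bench. Its y axis points to the nose end, x is level. Origin under its middle on the bench. As it lies, the barrel's axis dips 0.116 rad towards the nose.
- syringe_barrel (a point): Point on the syringe barrel's axis, 12 mm above the bench as it lies; y axis along the barrel to the nose. Along y from here: barrel of 16 mm diameter from -20 to 36 mm, thin nozzle to 52 mm, round flange (29 mm diameter, 2.5 mm thick) at -26 to -23.5 mm, plunger with a 20 mm thumb disc to -52 mm.
- nozzle_tip (a point): Tip of the syringe's thin nozzle, 52 mm from syringe_barrel along the barrel.
- pump: Fixed grey wedge, 160 x 140 mm, with an aluminium deck that slopes 30 degrees up from 10 to 105 mm and faces the robot; on it two V blocks for the barrel, behind them a flange wall and a pusher (which plays no part), at the left the clamp's pivot and, uphill of that, the black rest block. x points uphill, level; z up.
- cradle_seat (a point): Where syringe_barrel must come to lie, nose to -x. Axes: x uphill along the deck, y left, z square off the deck (30 mm below). V blocks at x -35 to -29 and 9 to 21.5 mm, arms up to z -2 and 13 mm to each side; between them free down to the deck. Flange stands in the gap x 21.5 to 32 mm, resting against the upper V block: the points then agree to about 2 mm.
- clamp_grip (a point): Middle of the black wing handle (8 thick along x, 34 long along y, 26 mm high) on the clamp's pivot; moves with the bar. z is the pivot axis, square off the deck. The wing spans z -15 to 11 mm. The steel bar (10 wide, 8 thick) runs 108 mm along -y, top at z -24 mm. Closed and down it is at (15, 70, 37) mm in the frame of cradle_seat.
- clamp_lift (a joint): Lift of the bar off the deck, 0 to 0.030 m. A spring pulls it down, 6 N at 0, 10 N at 0.030; let go in the air it snaps down. 0 = down, cradle empty; about 0.003 = pressing on a barrel; 0.018 = on its rest. It must be above 0.013 to turn past the steel lug just uphill of its tip, above 0.019 to pass over the rest and the flange.
- clamp_swing (a joint): Turn of the bar about its pivot: 0 = across the cradle (a stop), growing counter-clockwise seen from above the deck; 1.57 = pointing straight uphill over the rest block; 1.65 = end stop. Turns easily, stays where it is left.
- wick_jar: Small jar, 43 mm wide, 51 mm high, loose; origin under its middle. Not to be moved.
- black_cap: Black spray cap, 64 mm wide, 52 mm high, loose; origin under its middle. Not to be moved.
- heatsink: Small finned heatsink, 18 x 24 x 20 mm, loose; origin under its middle. Not to be moved.
- mug: White mug, 89 mm wide, 99 mm high, loose; origin under its middle. Not to be moved.

How it is judged:
By the outcome, as a careful person would: the job done as asked, in the order asked, and still so for the second after the job is handed in, with the robot touching nothing.
It also fails if it takes over 72 s, if anything falls off the work surface, if the arm or the gripper's body presses on something with over 40 N, if the wrist force passes 120 N, or if a joint passes its speed limit or range.

### The arm

A 7-joint arm with a two-finger parallel gripper is mounted at the origin on a cart in front of the work surface, level with it; the furniture and walls round the work are solid. World frame = base frame: x ahead of the robot, y to its left, z up, the work surface at z = 0. Lengths are in mm, angles in rad, forces in N, time in s.
With the tool pointing down it reaches from about 400 to 875 mm from the base axis. Payload 4.4 kg.
Tool frame: the origin (TCP) lies at the very end of the fingers, on their centre line; the grasp point (between the pads) lies 19 mm behind it; z points along the fingers, y is the line along which they close (so a half turn about z gives the same grasp; the last joint's range is limited). The gripper opens to 85 mm and grips with 20 to 120 N. Pads are 22 mm wide; open, the fingers measure 114 mm over their backs; the gripper's body (76 mm by 85 mm) begins 54 mm behind the grasp point. The pads swing forward as they close: fully open they stand 13 mm farther back than shut.
Start: joints at [-1.337, 0.628, 0.038, 1.517, -0.027, 0.996, -0.02], TCP at [191.94, 621.029, 231.313] pointing down, gripper open.
Joint ranges: [-3.06, 3.06], [-0.37, 2.12], [-1.25, 1.32], [0.18, 2.47], [-1.1, 4.24], [0.23, 1.98], [-2.94, 2.94]. Speed limits (rad/s): [2.57, 2.57, 3.14, 3.14, 3.14, 3.14, 3.14].

### API

Orientations are given as [roll, pitch, yaw] about the fixed x, y, z axes, in that order (R = Rz(yaw) Ry(pitch) Rx(roll)).
In Python, from cell import read_state, get_image, camera_info, finish_job gives the robot as it stands.
- The arm moves only by the tool play_rows, never from a script. Its argument "deltas" is one flat list of numbers, 7 for each row, row after row: the shift along the tool's x, y, z in mm, then the turn, a rotation vector about the tool's x, y, z in rad, then the opening, from 0 (shut) to 1 (fully open). In form: [dx, dy, dz, ax, ay, az, grip, dx, dy, dz, ax, ay, az, grip, ...]. A call has 1 to 10 rows; each row is the pose to reach, as a shift and turn from the pose commanded when the call began, along the tool's axes at that moment; what a row does not reach only later rows make up. A row lasts 1/8 s, in which the tool goes at most 62.5 mm and 10.7 degrees, less where a joint would pass 70% of its speed; a pose out of reach is approached as far as the arm can. A call with a gripper value outside its range is refused whole. The fingers move at their own pace and stop on an object; the grip force is fixed at half the most. Time passes only in rows, so rows that repeat a pose let the fingers close. It gives the time, the measured TCP pose, the force, the opening and the grip force at its end, in the units of the state.
- read_state(): the state, without advancing time (a new reading comes with each control period).
- get_image(name): name is "scene" or "top" or "wrist"; returns the picture (384x512x3 uint8, red, green, blue); there is no depth.
- camera_info(name): a dict with "fx", "fy", "cx", "cy" (pixels), "T" (4x4, takes a point from camera to world coordinates). Camera axes: x right, y down, z forward; pixel columns grow to the right and rows downward; lengths in mm; the calibration is good to about 2 mm. A picture is of the moment at which its call begins: read the wrist's pose just before it. camera_info takes no time and is no camera call; for the wrist camera it gives the pose at the moment of the call.
- finish_job(): hands the job in; it is judged then, once.
The state is a dict: "clock": time; "qpos": joint angles; "qd": joint speeds; "tau": joint torques, N m; "eef_pos": TCP position; "tool_rot": TCP orientation; "force": force on the tool from outside, world axes, zero at the start; "torque": the same for the moment, N m; "width": finger opening in mm; "gripper_force": force on a finger pad.
Only numpy, scipy, OpenCV 4.12 (cv2) and the standard library are available. Lean on these libraries where they do the work, as an engineer would, in place of code of your own. Each camera call takes 0.05 s, during which the arm holds its last target. There are 200 camera calls.

## Working session

There is one attempt and no reset: what is moved stays moved. The work goes in short steps, Python scripts to look and compute and a tool call to move; the robot and the scene stay as the last step left them, time stands still between calls to the robot, and variables do not carry over. Pictures are saved under pics/ and viewed, at most 10 in all, crops included, and the job is handed in when it is done.

Besides the shell and the picture viewer there is one more tool, called by a JSON object that holds its "fn" and its "kwargs". play_rows: Moves the arm, as the interface text tells. Its arguments: {"type":"object","properties":{"deltas":{"type":"array"}},"required":["deltas"]}

```bash
ls; mkdir -p pics; python3 - <<'E'
from cell import *
import cv2,numpy as np
s=read_state();print({k:np.round(v,3).tolist() for k,v in s.items()})
for n in ("scene","top"):
    im=get_image(n);cv2.imwrite(f"pics/{n}0.png",im[:,:,::-1]);c=camera_info(n);print(n,c["fx"],c["cx"],c["cy"],np.round(c["T"],3).tolist())
E
```

```text
pics
{'clock': 0.0, 'qpos': [-1.337, 0.629, 0.038, 1.518, -0.027, 0.996, -0.02], 'qd': [0.0, -0.001, 0.001, 0.001, -0.001, -0.0, 0.002], 'tau': [-0.0, -56.34, 1.226, -19.344, 0.011, 0.01, 0.0], 'eef_pos': [191.763, 620.411, 230.391], 'tool_rot': [-3.14, 0.0, 2.842], 'force': [0.356, 0.578, 0.316], 'torque': [-0.031, 0.008, -0.063], 'gripper_force': 0.0, 'width': 85.155}
scene 454.8603028826671 248.89881767912587 194.3901997720756 [[0.796, -0.465, 0.386, 39.945], [-0.605, -0.612, 0.509, -719.611], [-0.001, -0.639, -0.769, 1088.407], [0.0, 0.0, 0.0, 1.0]]
top 361.59179506364455 257.23659673723245 191.11727144649439 [[0.112, -0.972, 0.207, 348.883], [-0.994, -0.109, 0.028, -68.696], [-0.004, -0.209, -0.978, 994.889], [0.0, 0.0, 0.0, 1.0]]
```

```bash
python3 - <<'E'
import cv2,numpy as np
a=cv2.imread("pics/scene0.png");b=cv2.imread("pics/top0.png")
cv2.imwrite("pics/s0b.png",cv2.resize(a,(800,600),interpolation=cv2.INTER_CUBIC));cv2.imwrite("pics/t0b.png",cv2.resize(b,(800,600),interpolation=cv2.INTER_CUBIC))
E
```

```text
(no output)
```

View pics/s0b.png

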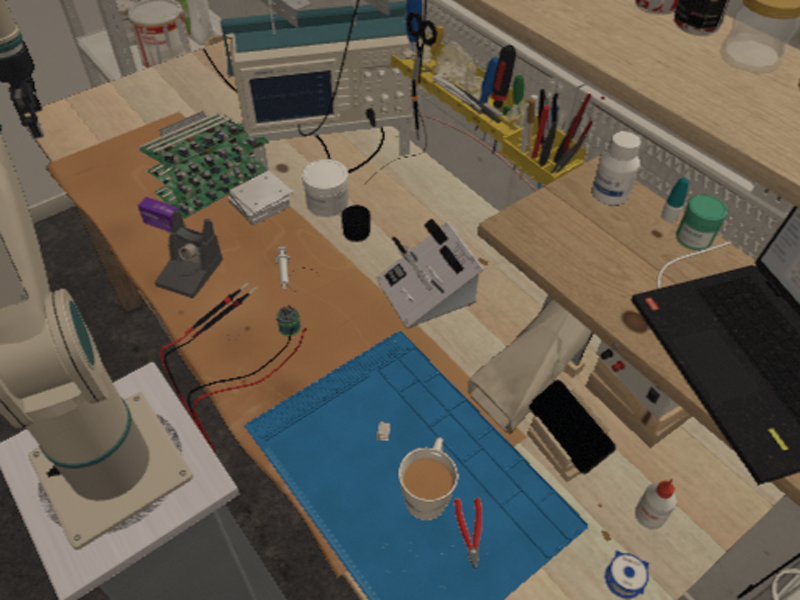

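View pics/t0b.png

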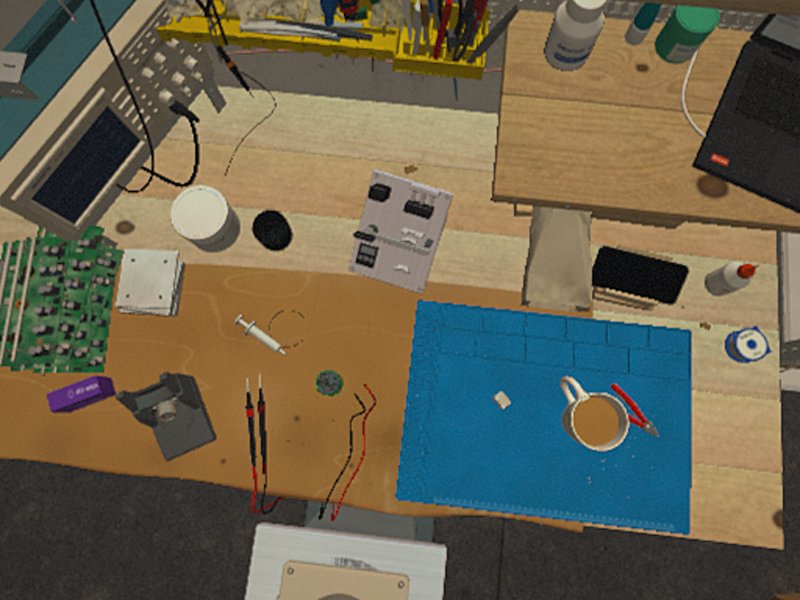

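The views show the pump at top (400,230) and scene (430,275) in the 800x600 pictures, and the syringe at top (260,335) with its nose toward the lower right (285,352). I'll zoom in on the pump next.

```bash
python3 - <<'E'
import cv2,numpy as np
a=cv2.imread("pics/scene0.png");b=cv2.imread("pics/top0.png")
A=cv2.resize(a[135:215,235:315],(400,400),interpolation=cv2.INTER_CUBIC)  # x5
B=cv2.resize(b[105:190,215:295],(400,425),interpolation=cv2.INTER_CUBIC)
C=np.zeros((600,800,3),np.uint8);C[:400,:400]=A;C[:425,400:]=B
D=cv2.resize(b[195:232,145:188],None,fx=4,fy=4,interpolation=cv2.INTER_CUBIC);C[430:430+148,400:400+172]=D
D=cv2.resize(a[150:190,165:195],None,fx=4,fy=4,interpolation=cv2.INTER_CUBIC);C[430:590,0:120]=D
cv2.imwrite("pics/z0.png",C)
E
```

```text
(no output)
```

View pics/z0.png

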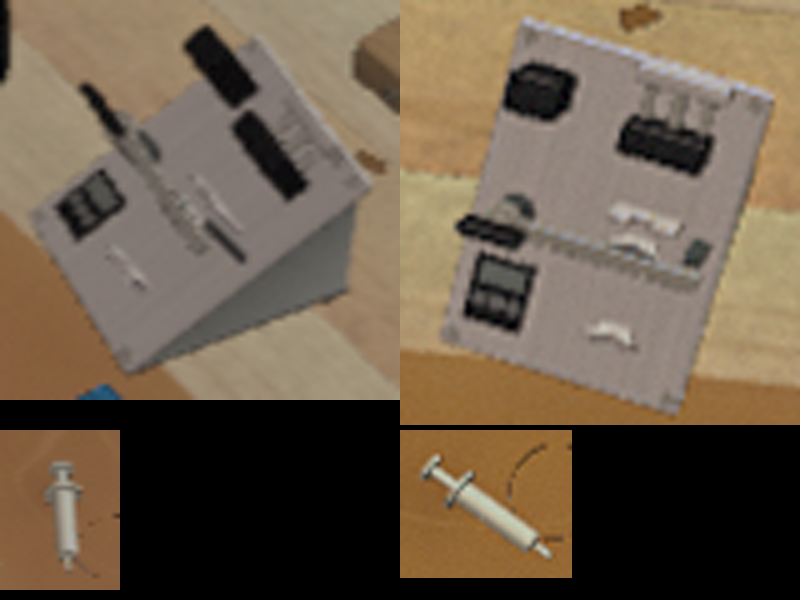

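```bash
cat > h.py <<'E'
import numpy as np
from cell import *
from scipy.spatial.transform import Rotation as R
def ray(c,u,v):
    T=np.array(c["T"]);d=T[:3,:3]@[(u-c["cx"])/c["fx"],(v-c["cy"])/c["fy"],1];return T[:3,3],d/np.linalg.norm(d)
def onz(c,u,v,z):
    o,d=ray(c,u,v);return o+d*(z-o[2])/d[2]
def tri(*obs):
    A=0;b=0;L=[]
    for c,u,v in obs:
        o,d=ray(c,u,v);P=np.eye(3)-np.outer(d,d);A=A+P;b=b+P@o;L.append((o,P))
    x=np.linalg.solve(A,b);return x,[round(float(np.linalg.norm(P@(x-o))),1) for o,P in L]
def proj(c,p):
    T=np.array(c["T"]);q=T[:3,:3].T@(np.array(p)-T[:3,3]);return np.array([q[0]/q[2]*c["fx"]+c["cx"],q[1]/q[2]*c["fy"]+c["cy"]])
E
python3 - <<'E'
from h import *
np.set_printoptions(precision=1,suppress=True)
t=camera_info("top");s=camera_info("scene")
T=lambda u,v:(t,215+(u-400)/5-.4,105+v/5-.4)
S=lambda u,v:(s,235+u/5-.4,135+v/5-.4)
for n,a,b in [("TL",(525,20),(257,37)),("TR",(772,98),(370,185)),("BR",(678,412),(130,370)),("BL",(443,340),(33,212)),("wing",(492,230),(103,110)),("bartip",(697,280),(243,260)),("vlow",(613,333),(128,268)),("vup",(645,218),(215,202)),("rest",(540,90),(220,65))]:
    print(n,*tri(T(*a),S(*b)))
print(onz(*T(525,20),105),onz(*T(772,98),105),onz(*T(678,412),10),onz(*T(443,340),10))
D=lambda u,v:(t,145+(u-400)/4-.4,195+(v-430)/4-.4)
E=lambda u,v:(s,165+u/4-.4,150+(v-430)/4-.4)
for n,a,b in [("tip",(549,556),(68,568)),("disc",(432,468),(61,466)),("flange",(460,487),(64,494))]: print(n,*tri(D(*a),E(*b)))
E
```

```text
TL [751.8  27.8 108. ] [0.6, 0.6]
TR [ 724.3 -106.1  106.2] [0.3, 0.3]
BR [571.6 -75.5  17.3] [0.4, 0.4]
BL [598.   58.5  21.3] [1.4, 1.4]
wing [632.4  29.6 115.7] [0.5, 0.5]
bartip [640.4 -81.1  70.3] [8.9, 8.9]
vlow [602.1 -35.5  52.6] [0.7, 0.7]
vup [658.4 -46.4  83.3] [0.5, 0.5]
rest [709.3  14.  119.5] [0.1, 0.1]
[753.8  27.9 105. ] [ 724.4 -106.   105. ] [572.9 -75.4  10. ] [599.5  60.5  10. ]
tip [436.7 151.9  14.4] [0.1, 0.1]
disc [485.4 237.3  28.5] [0.5, 0.5]
flange [476.  219.9  16.2] [0.7, 0.7]
```

```bash
cat >> h.py <<'E'
import json,os
np.set_printoptions(precision=2,suppress=True)
def frame(yaw=-0.204):
    a=np.pi/6;c,s=np.cos(yaw),np.sin(yaw)
    return np.array([c*np.cos(a),s*np.cos(a),np.sin(a)]),np.array([-s,c,0]),np.array([-c*np.sin(a),-s*np.sin(a),np.cos(a)])
def load():
    if not os.path.exists("cmd.json"): return np.array([191.94,621.029,231.313]),R.from_euler("xyz",[-3.14,0,2.842]).as_matrix()
    d=json.load(open("cmd.json"));return np.array(d[0]),np.array(d[1])
def step(p,Rm,save=True):
    """delta row for a goal TCP pose; remembers the rounded goal as the new commanded pose"""
    p0,R0=load();d=np.round(R0.T@(np.array(p)-p0),1);w=np.round(R.from_matrix(R0.T@Rm).as_rotvec(),3)
    if save: json.dump([(p0+R0@d).tolist(),(R0@R.from_rotvec(w).as_matrix()).tolist()],open("cmd.json","w"))
    print("delta",d.tolist()+w.tolist())
def Rz(w,a): return R.from_rotvec(np.array(w)*a).as_matrix()
E
python3 - <<'E'
from h import *
ex,ey,ez=frame();C=np.array([626,-40.5,72.]);G=C+15*ex+70*ey+37*ez
print(G);step(G+100*ez,np.column_stack([ey,ex,-ez]))
E
```

```text
[634.79  29.16 111.54]
delta [-548.0, -439.5, 33.9, -0.426, -0.384, 1.439]
```

{"fn": "play_rows", "kwargs": {"deltas": [-548,-439.5,33.9,-0.426,-0.384,1.439,0.6,-548,-439.5,33.9,-0.426,-0.384,1.439,0.6,-548,-439.5,33.9,-0.426,-0.384,1.439,0.6,-548,-439.5,33.9,-0.426,-0.384,1.439,0.6,-548,-439.5,33.9,-0.426,-0.384,1.439,0.6,-548,-439.5,33.9,-0.426,-0.384,1.439,0.6,-548,-439.5,33.9,-0.426,-0.384,1.439,0.6,-548,-439.5,33.9,-0.426,-0.384,1.439,0.6,-548,-439.5,33.9,-0.426,-0.384,1.439,0.6,-548,-439.5,33.9,-0.426,-0.384,1.439,0.6]}}

```text
clock: 1.35
eef_pos: [479.1, 196.4, 206.5]
tool_rot: [2.633, 0.023, 1.416]
force: [-0.5, -0.2, -0.4]
width: 51.0
gripper_force: 0.0
```

```bash
cat >> h.py <<'E'
def meas():
    s=read_state();return np.array(s["eef_pos"]),R.from_euler("xyz",s["tool_rot"]).as_matrix()
def go(p,Rm):
    p0,R0=meas();print("delta",np.round(R0.T@(np.array(p)-p0),1).tolist(),np.round(R.from_matrix(R0.T@Rm).as_rotvec(),3).tolist())
E
python3 - <<'E'
from h import *
ex,ey,ez=frame();C=np.array([626,-40.5,72.]);G=C+15*ex+70*ey+37*ez
print(read_state()["qpos"]);go(G+100*ez,np.column_stack([ey,ex,-ez]))
E
```

```text
[-1.01  0.42  0.42  2.29  1.07  0.24 -1.83]
delta [-138.6, 107.6, 73.3] [-0.014, -0.005, 0.054]
```

{"fn": "play_rows", "kwargs": {"deltas": [-138.6,107.6,73.3,-0.014,-0.005,0.054,0.6,-138.6,107.6,73.3,-0.014,-0.005,0.054,0.6,-138.6,107.6,73.3,-0.014,-0.005,0.054,0.6,-138.6,107.6,73.3,-0.014,-0.005,0.054,0.6,-138.6,107.6,73.3,-0.014,-0.005,0.054,0.6,-138.6,107.6,73.3,-0.014,-0.005,0.054,0.6,-138.6,107.6,73.3,-0.014,-0.005,0.054,0.6,-138.6,107.6,73.3,-0.014,-0.005,0.054,0.6]}}

```text
clock: 2.35
eef_pos: [585.4, 41.1, 198.5]
tool_rot: [2.619, 0.001, 1.37]
force: [-0.7, 0.1, 0.3]
width: 51.0
gripper_force: 0.0
```

```bash
python3 - <<'E'
from h import *
import cv2
ex,ey,ez=frame();C=np.array([626,-40.5,72.]);G=C+15*ex+70*ey+37*ez
print(read_state()["qpos"],read_state()["clock"]);go(G+100*ez,np.column_stack([ey,ex,-ez]))
c=camera_info("wrist");im=get_image("wrist");cv2.imwrite("pics/w1.png",im[:,:,::-1]);np.save("w1.npy",c,allow_pickle=True)
print(proj(c,G),proj(c,C))
E
```

```text
[-0.22  0.45 -0.04  2.21  1.55  0.24 -1.94] 2.35
delta [-1.6, 0.5, 0.7] [-0.001, -0.001, 0.004]
[257.93 188.42] [242.53 244.3 ]
```

View pics/w1.png

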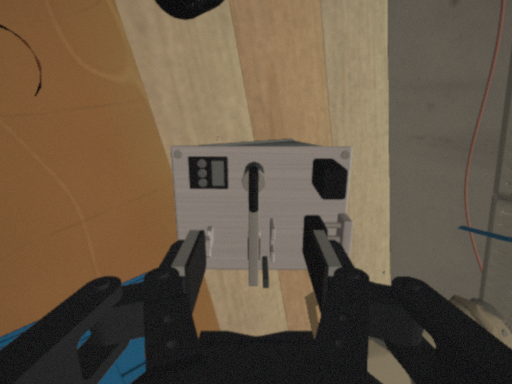

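The wrist view shows the wing at about (253,185) with the bar running down to (253,285). The deck's left corners are at (172,147) and (352,147), and white V parts are at (209,240) and (272,240). I'll compare these with my predictions.

```bash
python3 - <<'E'
from h import *
import cv2
c=np.load("w1.npy",allow_pickle=True).item();im=cv2.imread("pics/w1.png")
print("cam",np.array(c["T"])[:3,3],c["fx"])
ex,ey,ez=frame();C=np.array([626,-40.5,72.]);G=C+15*ex+70*ey+37*ez
P=lambda x,y,z:proj(c,C+x*ex+y*ey+z*ez)
for z in(48,22): print("wing",z,P(11,87,z),P(19,53,z))
print("Vlow",P(-35,-13,-2),P(-29,13,-2),"Vup",P(9,-13,-2),P(21.5,13,-2),"bar tip",P(15,-38,13))
g=im.max(2);m=(g[155:225,240:270]<45).astype(np.uint8)
n,l,st,ce=cv2.connectedComponentsWithStats(m);print(st,ce+[240,155])
b=cv2.resize(im[135:300,165:360],None,fx=3.5,fy=3.5,interpolation=cv2.INTER_CUBIC)
for x,y,z in[(11,87,48),(19,87,48),(11,53,48),(19,53,48),(-35,-13,-2),(-29,13,-2),(9,13,-2),(21.5,13,-2),(10,-38,13),(20,-38,13)]:
    u=(P(x,y,z)-[165,135]+.5)*3.5;cv2.circle(b,tuple(int(q) for q in u),3,(0,0,255),1)
for q in [(599.5,60.5,10),(753.8,27.9,105)]:
    u=(proj(c,q)-[165,135]+.5)*3.5;cv2.circle(b,tuple(int(q) for q in u),3,(0,255,0),1)
cv2.imwrite("pics/w1z.png",b)
E
```

```text
cam [528.34 124.58 321.85] 305.32250172319317
wing 48 [253.03 171.54] [262.81 212.29]
wing 22 [253.31 164.63] [262.19 201.91]
Vlow [208.79 254.73] [213.72 231.57] Vup [251.44 254.88] [263.84 231.75] bar tip [257.19 284.5 ]
[[   0    0   30   70 1685]
 [   6    8   12   49  415]] [[254.94 190.29]
 [252.72 186.3 ]]
```

View pics/w1z.png

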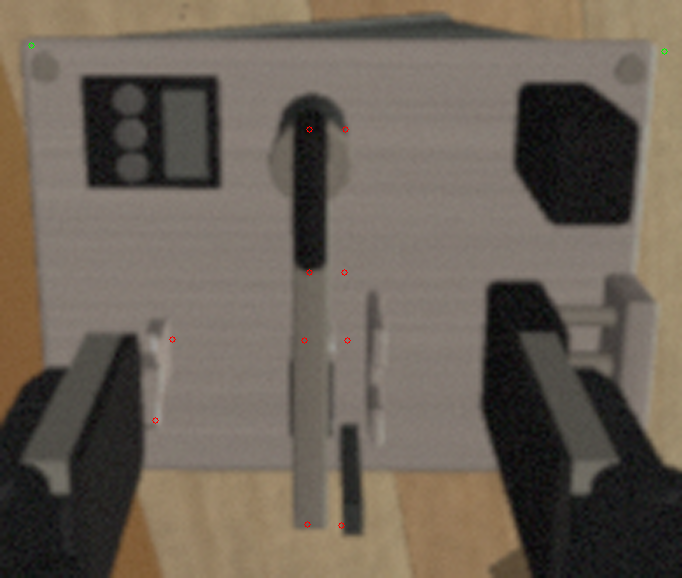

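Against the prediction, everything lies about 3 mm downhill, and about 0.7 mm to +y. I'll correct the estimate and descend onto the wing.

```bash
cat >> h.py <<'E'
ex,ey,ez=frame();C=np.array([626,-40.5,72.])-2.7*ex+0.7*ey;G=C+15*ex+70*ey+37*ez
RW=np.column_stack([ey,ex,-ez])
E
python3 - <<'E'
from h import *
print(C,G);go(G-14*ez,RW)
E
```

```text
[623.85 -39.34  70.65] [632.64  30.32 110.19]
delta [-0.7, -2.2, 114.6] [-0.0, -0.0, 0.003]
```

{"fn": "play_rows", "kwargs": {"deltas": [-0.7,-2.2,60,0,0,0.003,0.4,-0.7,-2.2,90,0,0,0.003,0.4,-0.7,-2.2,105,0,0,0.003,0.4,-0.7,-2.2,114,0,0,0.003,0.4,-0.7,-2.2,114,0,0,0.003,0.4,-0.7,-2.2,114,0,0,0.003,0.4]}}

```text
clock: 3.15
eef_pos: [639.6, 28.0, 100.1]
tool_rot: [2.617, -0.0, 1.366]
force: [0.1, 0.2, 0.5]
width: 34.1
gripper_force: 0.0
```

```bash
python3 - <<'E'
from h import *
import cv2
print(read_state()["qpos"],read_state()["clock"]);go(G-14*ez,RW)
c=camera_info("wrist");im=get_image("wrist");cv2.imwrite("pics/w2.png",im[:,:,::-1])
print(proj(c,G+11*ez))
E
```

```text
[-0.07  0.69 -0.18  2.14  2.11  0.36 -2.44] 3.15
delta [0.9, -1.3, 1.6] [0.001, 0.0, -0.001]
[255.56 262.51]
```

View pics/w2.png

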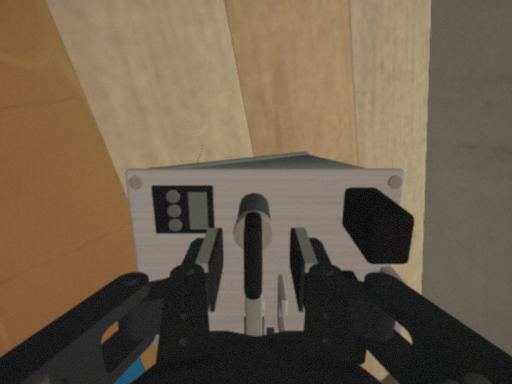

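The wing is centred between the pads (254 against pad centres at about 255). I'll close the gripper and lift.

{"fn": "play_rows", "kwargs": {"deltas": [0.5,-1,1,0,0,0,0,0.5,-1,1,0,0,0,0,0.5,-1,1,0,0,0,0,0.5,-1,1,0,0,0,0,0.5,-1,-4,0,0,0,0,0.5,-1,-9,0,0,0,0,0.5,-1,-14,0,0,0,0,0.5,-1,-19,0,0,0,0,0.5,-1,-24,0,0,0,0,0.5,-1,-24,0,0,0,0]}}

```text
clock: 4.45
eef_pos: [627.5, 30.9, 118.8]
tool_rot: [2.618, -0.0, 1.365]
force: [5.8, 1.0, -8.4]
width: 7.2
gripper_force: 59.1
```

```bash
python3 - <<'E'
from h import *
s=read_state();print(s["qpos"],s["force"]);print("along ez",(np.array(s["eef_pos"])-np.array([639.6, 28.0, 100.1]))@np.array([ex,ey,ez]).T)
E
```

```text
[-0.1   0.65 -0.16  2.16  2.05  0.33 -2.41] [ 5.77  0.99 -8.36]
along ez [-1.45  0.34 22.43]
```

{"fn": "play_rows", "kwargs": {"deltas": [0,0,-2,0,0,-0.1,0,0,0,-2,0,0,-0.25,0,0,0,-2,0,0,-0.4,0,0,0,-2,0,0,-0.55,0,0,0,-2,0,0,-0.7,0,0,0,-2,0,0,-0.7,0]}}

```text
clock: 5.2
eef_pos: [627.7, 31.2, 120.9]
tool_rot: [2.724, 0.329, 1.997]
force: [8.8, -0.0, -8.0]
width: 7.0
gripper_force: 59.1
```

```bash
python3 - <<'E'
from h import *
s=read_state();print(s["qpos"],s["force"],s["torque"]);p,Rm=meas();print("rel G",(p-G)@np.array([ex,ey,ez]).T, "swing",np.arctan2(Rm[:,0]@-ex,Rm[:,0]@ey))
E
```

```text
[-0.2   0.64 -0.01  2.17  2.2   0.26 -1.88] [ 8.79 -0.01 -7.97] [ 0.43 -0.18  0.23]
rel G [ 1.   -0.11 11.83] swing 0.7002160943943234
```

{"fn": "play_rows", "kwargs": {"deltas": [0,0,0,0,0,-0.1,0,0,0,0,0,0,-0.25,0,0,0,0,0,0,-0.4,0,0,0,0,0,0,-0.55,0,0,0,0,0,0,-0.7,0,0,0,0,0,0,-0.82,0,0,0,0,0,0,-0.87,0,0,0,0,0,0,-0.87,0]}}

```text
clock: 6.2
eef_pos: [628.5, 32.5, 121.4]
tool_rot: [3.14, 0.526, 2.937]
force: [8.4, 2.4, -6.7]
width: 6.8
gripper_force: 59.0
```

```bash
python3 - <<'E'
from h import *
s=read_state();print(s["qpos"],s["force"],s["torque"]);p,Rm=meas();print("rel G",(p-G)@np.array([ex,ey,ez]).T, "swing",np.arctan2(Rm[:,0]@-ex,Rm[:,0]@ey),Rm[:,2]@ez)
E
```

```text
[-0.23  0.64  0.03  2.17  2.26  0.24 -1.07] [ 8.4   2.42 -6.69] [ 0.75 -0.41  0.53]
rel G [ 1.69  1.25 11.93] swing 1.5701356920052183 -0.999994489622741
```

{"fn": "play_rows", "kwargs": {"deltas": [0,0,2,0,0,0,0,0,0,4,0,0,0,0,0,0,5.5,0,0,0,0,0,0,7,0,0,0,0,0,0,7,0,0,0,0]}}

```text
clock: 6.82
eef_pos: [631.9, 31.8, 115.3]
tool_rot: [3.139, 0.526, 2.936]
force: [8.1, 3.1, -6.8]
width: 7.0
gripper_force: 59.2
```

```bash
python3 - <<'E'
from h import *
s=read_state();print(np.array([ex,ey,ez])@s["force"]);p,Rm=meas();print("rel G",(p-G)@np.array([ex,ey,ez]).T)
E
```

```text
[ 2.94  4.7  -9.6 ]
rel G [1.65 1.27 4.9 ]
```

Not on the rest yet, so I'll keep lowering in small steps.

{"fn": "play_rows", "kwargs": {"deltas": [0,0,1,0,0,0,0,0,0,2,0,0,0,0,0,0,2,0,0,0,0]}}

```text
clock: 7.2
eef_pos: [632.4, 31.7, 114.1]
tool_rot: [3.139, 0.527, 2.936]
force: [5.2, 3.9, -0.9]
width: 6.8
gripper_force: 60.5
```

```bash
python3 - <<'E'
from h import *
s=read_state();print(np.array([ex,ey,ez])@s["force"]);p,Rm=meas();print("rel G",(p-G)@np.array([ex,ey,ez]).T)
E
```

```text
[ 3.25  4.85 -2.92]
rel G [1.49 1.28 3.6 ]
```

{"fn": "play_rows", "kwargs": {"deltas": [0,0,0,0,0,0,0.15,0,0,0,0,0,0,0.3,0,0,0,0,0,0,0.4,0,0,-10,0,0,0,0.4,0,0,-50,0,0,0,0.4,0,0,-90,0,0,0,0.5,0,0,-90,0,0,0,0.5]}}

```text
clock: 8.07
eef_pos: [585.7, 39.0, 192.6]
tool_rot: [3.139, 0.525, 2.933]
force: [0.4, -0.5, -0.1]
width: 42.7
gripper_force: 0.0
```

```bash
cat >> h.py <<'E'
def RS(az,dip=0.116):
    h=np.array([np.cos(az),np.sin(az),0]);k=np.array([0,0,1]);d=np.cos(dip)*h-np.sin(dip)*k;z=-np.sin(dip)*h-np.cos(dip)*k
    return np.column_stack([d,np.cross(z,d),z])
E
python3 - <<'E'
from h import *
import cv2
s=read_state();print(s["force"],s["qpos"])
c=camera_info("wrist");im=get_image("wrist");cv2.imwrite("pics/w3.png",im[:,:,::-1]);a=get_image("scene");b=get_image("top")
O=np.zeros((600,800,3),np.uint8);O[:384,:512]=im[:,:,::-1];O[:320,512:800]=cv2.resize(a[135:215,235:307,::-1],None,fx=4,fy=4)[:320,:288]
cv2.imwrite("pics/v3.png",O)
go([462,197,140],RS(-2.089))
E
```

```text
[ 0.35 -0.49 -0.1 ] [-0.22  0.46 -0.03  2.22  1.64  0.23 -0.47]
delta [158.9, 129.4, -32.7] [-0.398, 0.352, -1.203]
```

View pics/v3.png

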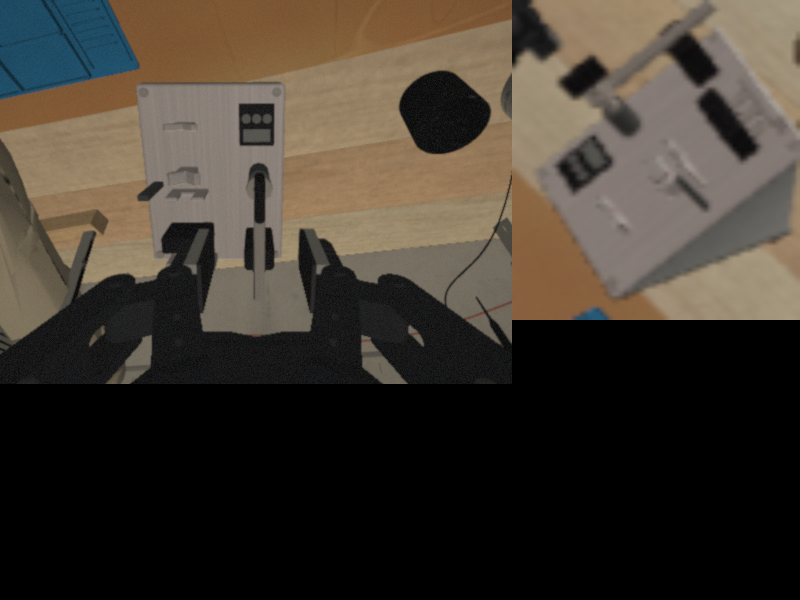

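The bar lies on its rest, pointing uphill. V blocks show at (180,126) and (184,177). I'll check them against the prediction and move to the syringe.

```bash
python3 - <<'E'
from h import *
import cv2
c=camera_info("wrist");im=cv2.imread("pics/w3.png")
f=6;b=cv2.resize(im[110:210,150:212],None,fx=f,fy=f,interpolation=cv2.INTER_CUBIC)
for x in(-35,-29,9,21.5):
  for y in(-13,13):
    u=(proj(c,C+x*ex+y*ey-2*ez)-[150,110]+.5)*f;cv2.circle(b,tuple(int(q) for q in u),3,(0,0,255),1)
u=(proj(c,C)-[150,110]+.5)*f;cv2.circle(b,tuple(int(q) for q in u),3,(0,255,0),1)
cv2.imwrite("pics/w3z.png",b)
print(np.array(c["T"])[:3,3])
E
```

```text
[454.01  64.95 278.6 ]
```

View pics/w3z.png

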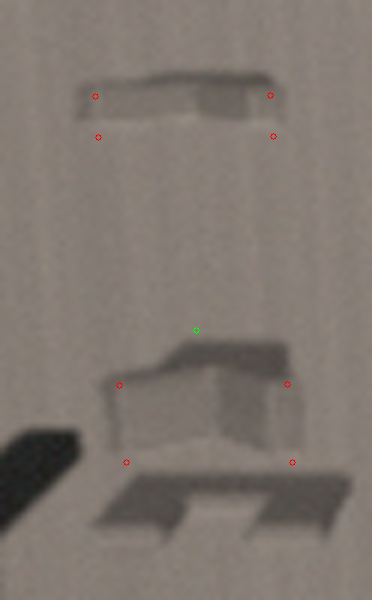

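{"fn": "play_rows", "kwargs": {"deltas": [158.9,129.4,-32.7,-0.398,0.352,-1.203,0.5,158.9,129.4,-32.7,-0.398,0.352,-1.203,0.5,158.9,129.4,-32.7,-0.398,0.352,-1.203,0.5,158.9,129.4,-32.7,-0.398,0.352,-1.203,0.5,158.9,129.4,-32.7,-0.398,0.352,-1.203,0.5,158.9,129.4,-32.7,-0.398,0.352,-1.203,0.5,158.9,129.4,-32.7,-0.398,0.352,-1.203,0.5,158.9,129.4,-32.7,-0.398,0.352,-1.203,0.5,158.9,129.4,-32.7,-0.398,0.352,-1.203,0.5,158.9,129.4,-32.7,-0.398,0.352,-1.203,0.5]}}

```text
clock: 9.48
eef_pos: [462.7, 196.6, 138.7]
tool_rot: [3.139, 0.116, -2.092]
force: [0.4, 0.6, -0.1]
width: 42.9
gripper_force: 0.0
```

The V blocks match within about 2 mm. I'll now locate the syringe in the wrist image by mask.

```bash
python3 - <<'E'
from h import *
import cv2
s=read_state();print(s["qpos"],s["clock"])
c=camera_info("wrist");im=get_image("wrist");t=camera_info("top");tim=cv2.imread("pics/top0.png")[:,:,::-1]
cv2.imwrite("pics/w4.png",im[:,:,::-1]);np.save("w4.npy",c,allow_pickle=True)
d=RS(-2.089)[:,0];B=np.array([462,197,12.])
for n,cc,I,box in(("w",c,im,60),("t",t,tim,30)):
    for q in(52,36,0,-20,-25,-52): print(n,q,proj(cc,B+q*d))
    h=cv2.cvtColor(np.ascontiguousarray(I),cv2.COLOR_RGB2HSV);m=((h[...,1]<75)&(h[...,2]>130)).astype(np.uint8)
    k,l,st,ce=cv2.connectedComponentsWithStats(m)
    for i in range(1,k):
        if st[i,4]>40 and np.linalg.norm(ce[i]-proj(cc,B))<box:
            y,x=np.where(l==i);pt=np.column_stack([x,y]).astype(float);mu=pt.mean(0);v=np.linalg.svd(pt-mu,full_matrices=False)[2][0];s=(pt-mu)@v;w=(pt-mu)@[-v[1],v[0]]
            print(n,st[i],mu,"ends",mu+v*s.min(),mu+v*s.max())
            print([(int(a),round(float(np.median(w[abs(s-a)<1])),1),round(float(np.ptp(w[abs(s-a)<1])),0)) for a in np.linspace(s.min()+1,s.max()-1,16)])
E
```

```text
[ 0.17  0.67 -0.87  2.08  0.8   0.64  1.4 ] 9.475
w 52 [255.69 106.2 ]
w 36 [255.75 125.34]
w 0 [255.87 166.1 ]
w -20 [255.94 187.47]
w -25 [255.95 192.68]
w -52 [256.04 219.91]
w [ 250  107   16   88 1148] [257.35 155.92] ends [256.98 106.99] [257.63 194.03]
[(-47, -1.0, 4.0), (-42, -1.0, 4.0), (-36, -0.9, 4.0), (-30, 2.1, 14.0), (-25, 0.2, 14.0), (-19, 0.2, 15.0), (-13, 0.2, 14.0), (-8, 0.3, 15.0), (-2, -0.2, 15.0), (3, 0.4, 14.0), (8, -0.1, 15.0), (14, -0.5, 15.0), (20, -0.5, 15.0), (25, -0.5, 15.0), (31, -0.4, 15.0), (37, -1.4, 12.0)]
w [244 193  27  25 200] [257.7  203.87] ends [252.58 189.86] [262.33 216.51]
[(-13, 9.5, 1.0), (-12, 8.3, 4.0), (-10, 6.4, 5.0), (-8, 3.9, 6.0), (-6, 1.1, 8.0), (-5, -3.4, 13.0), (-3, -6.4, 14.0), (-1, -2.5, 15.0), (0, -1.2, 7.0), (1, -0.5, 7.0), (3, 0.0, 7.0), (5, 0.9, 6.0), (7, 1.1, 7.0), (8, 1.9, 7.0), (10, 2.4, 7.0), (12, 2.9, 6.0)]
w [250 218  17   6  46] [256.96 221.33] ends [249.73 220.55] [265.86 222.29]
[(-6, -0.7, 2.0), (-5, -0.2, 3.0), (-4, 0.2, 2.0), (-3, 0.1, 3.0), (-2, 0.4, 3.0), (-1, 0.8, 3.0), (0, 0.7, 2.0), (0, 0.6, 2.0), (1, 0.5, 2.0), (2, 0.4, 2.0), (3, 0.2, 2.0), (4, 0.1, 2.0), (5, -0.4, 1.0), (6, -0.5, 1.0), (7, -0.6, 1.0), (7, -0.6, 1.0)]
t 52 [182.38 226.59]
t 36 [177.71 223.1 ]
t 0 [167.21 215.27]
t -20 [161.39 210.91]
t -25 [159.93 209.83]
t -52 [152.07 203.96]
t [150 201  33  26 157] [166.45 214.1 ] ends [151.54 202.94] [182.13 225.82]
[(-17, -0.2, 5.0), (-15, 0.2, 2.0), (-12, 0.3, 2.0), (-10, 0.2, 5.0), (-7, -0.9, 6.0), (-5, 0.5, 4.0), (-3, 0.1, 5.0), (0, 0.5, 4.0), (1, 0.1, 4.0), (4, -0.0, 5.0), (6, 0.4, 4.0), (8, 0.1, 4.0), (11, -0.3, 4.0), (13, -0.6, 4.0), (16, 0.1, 1.0), (18, 0.0, 2.0)]
```

The syringe agrees with the estimate to about 1 mm. I'll descend to 10 mm noseward of the barrel point.

```bash
python3 - <<'E'
from h import *
Q=RS(-2.089);B=np.array([462,197,12.])
p=B+10*Q[:,0]+1*Q[:,1]+7.5*Q[:,2];print(p);go(p,Q)
E
```

```text
[456.64 189.62   3.39]
delta [24.4, 1.1, 133.5] [0.001, -0.001, -0.003]
```

{"fn": "play_rows", "kwargs": {"deltas": [24.4,1.1,60,0,0,-0.003,0.5,24.4,1.1,100,0,0,-0.003,0.5,24.4,1.1,120,0,0,-0.003,0.5,24.4,1.1,128,0,0,-0.003,0.5,24.4,1.1,128,0,0,-0.003,0.5,24.4,1.1,128,0,0,-0.003,0.5]}}

```text
clock: 10.28
eef_pos: [456.4, 189.9, 10.2]
tool_rot: [-3.141, 0.116, -2.085]
force: [0.1, 0.1, -0.1]
width: 42.5
gripper_force: 0.0
```

```bash
python3 - <<'E'
from h import *
Q=RS(-2.089);B=np.array([462,197,12.])
p=B+10*Q[:,0]+1*Q[:,1]+7.5*Q[:,2];go(p,Q);print(read_state()["force"],read_state()["qpos"])
E
```

```text
delta [0.9, -0.3, 6.8] [-0.0, 0.0, 0.003]
[ 0.1   0.06 -0.1 ] [-0.06  0.83 -0.5   2.17  1.23  0.31  1.02]
```

{"fn": "play_rows", "kwargs": {"deltas": [0,0,4,0,0,0,0.5,0,0,6.5,0,0,0,0.4,0,0,6.5,0,0,0,0,0,0,6.5,0,0,0,0,0,0,6.5,0,0,0,0,0,0,6.5,0,0,0,0,0,0,6.5,0,0,0,0]}}

```text
clock: 11.15
eef_pos: [456.9, 190.3, 3.4]
tool_rot: [-3.141, 0.116, -2.086]
force: [-0.7, -0.3, 1.9]
width: 14.0
gripper_force: 58.5
```

{"fn": "play_rows", "kwargs": {"deltas": [0,0,-15,0,0,0,0,0,0,-50,0,0,0,0,0,0,-90,0,0,0,0,0,0,-130,0,0,0,0,0,0,-150,0,0,0,0,0,0,-150,0,0,0,0]}}

```text
clock: 11.9
eef_pos: [449.2, 175.2, 153.3]
tool_rot: [-3.14, 0.118, -2.087]
force: [-0.7, 0.1, -0.8]
width: 13.4
gripper_force: 58.7
```

```bash
python3 - <<'E'
from h import *
import cv2
s=read_state();print(s["qpos"],s["width"],s["force"])
c=camera_info("wrist");im=get_image("wrist");cv2.imwrite("pics/w5.png",im[:,:,::-1])
p,Q=meas();A=p-7.5*Q[:,2]-10*Q[:,0]
for q in(52,36,0,-25,-52): print(q,proj(c,A+q*Q[:,0]))
I=im;h=cv2.cvtColor(np.ascontiguousarray(I),cv2.COLOR_RGB2HSV);m=((h[...,1]<75)&(h[...,2]>110)).astype(np.uint8)
k,l,st,ce=cv2.connectedComponentsWithStats(m);print([(st[i].tolist(),ce[i].round().tolist()) for i in range(1,k) if st[i,4]>60])
# target: cradle
Rc=np.column_stack([-ex,ey,-ez]);Cy=C+0.6*ey
go(Cy+2*ex-10*ex-7.5*ez+60*ez,Rc)
E
```

```text
[ 0.23  0.63 -0.9   2.12  0.77  0.63  1.44] 13.415973073492893 [-0.67  0.05 -0.81]
52 [255.15 168.28]
36 [255.16 201.46]
0 [255.2  268.96]
-25 [255.22 310.8 ]
-52 [255.24 352.02]
[([0, 46, 95, 220, 5549], [32.0, 166.0]), ([239, 170, 34, 152, 3919], [255.0, 252.0]), ([447, 229, 37, 31, 630], [462.0, 245.0]), ([0, 315, 31, 37, 414], [13.0, 334.0]), ([233, 322, 47, 14, 350], [257.0, 329.0]), ([0, 342, 15, 19, 132], [5.0, 352.0])]
delta [113.5, -226.3, 27.4] [0.398, -0.351, 1.203]
```

View pics/w5.png

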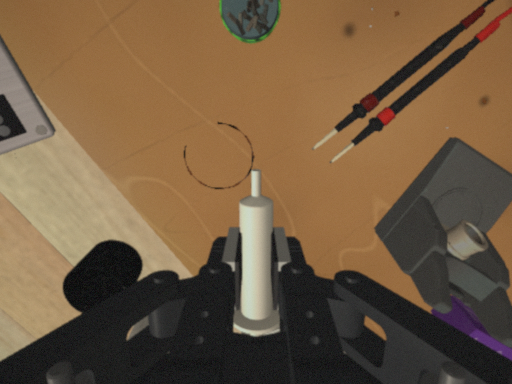

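The syringe is held straight, with the nozzle tip at (255,170), about 0.8 mm further back than predicted. I'll move it above the cradle.

```bash
cat >> h.py <<'E'
Rc=np.column_stack([-ex,ey,-ez])
def seat(x,z): return C+0.6*ey+(x-10.8)*ex+(z-7.5)*ez
E
python3 - <<'E'
from h import *
go(seat(2,120),Rc)
E
```

```text
delta [116.9, -197.1, -24.9] [0.398, -0.351, 1.203]
```

{"fn": "play_rows", "kwargs": {"deltas": [116.9,-197.1,-24.9,0.398,-0.351,1.203,0,116.9,-197.1,-24.9,0.398,-0.351,1.203,0,116.9,-197.1,-24.9,0.398,-0.351,1.203,0,116.9,-197.1,-24.9,0.398,-0.351,1.203,0,116.9,-197.1,-24.9,0.398,-0.351,1.203,0,116.9,-197.1,-24.9,0.398,-0.351,1.203,0,116.9,-197.1,-24.9,0.398,-0.351,1.203,0,116.9,-197.1,-24.9,0.398,-0.351,1.203,0,116.9,-197.1,-24.9,0.398,-0.351,1.203,0,116.9,-197.1,-24.9,0.398,-0.351,1.203,0]}}

```text
clock: 13.2
eef_pos: [560.5, -24.8, 162.2]
tool_rot: [3.14, 0.522, 2.935]
force: [0.0, 0.5, -1.1]
width: 13.9
gripper_force: 58.7
```

```bash
python3 - <<'E'
from h import *
s=read_state();print(s["qpos"],s["width"],s["force"]);go(seat(3,12),Rc)
E
```

```text
[ 0.3   0.55 -0.56  2.31  1.93  0.47 -0.6 ] 13.881206095816756 [ 0.04  0.45 -1.06]
delta [-2.9, -0.8, 107.3] [-0.0, -0.002, -0.002]
```

{"fn": "play_rows", "kwargs": {"deltas": [-2.4,-0.8,40,0,-0.002,-0.002,0,-2.4,-0.8,75,0,-0.002,-0.002,0,-2.4,-0.8,95,0,-0.002,-0.002,0,-2.4,-0.8,103,0,-0.002,-0.002,0,-2.4,-0.8,103,0,-0.002,-0.002,0,-2.4,-0.8,103,0,-0.002,-0.002,0]}}

```text
clock: 13.95
eef_pos: [613.3, -36.6, 76.0]
tool_rot: [-3.14, 0.525, 2.941]
force: [-1.6, 0.2, 0.4]
width: 14.0
gripper_force: 58.7
```

```bash
python3 - <<'E'
from h import *
import cv2
s=read_state();print(s["qpos"],s["width"],np.array([ex,ey,ez])@s["force"]);go(seat(2.5,3),Rc)
for n in("scene","top","wrist"): cv2.imwrite(f"pics/{n}6.png",get_image(n)[:,:,::-1])
a=cv2.imread("pics/scene6.png");b=cv2.imread("pics/top6.png");w=cv2.imread("pics/wrist6.png")
O=np.zeros((600,800,3),np.uint8)
O[:400,:400]=cv2.resize(a[145:209,245:309],(400,400),interpolation=cv2.INTER_CUBIC);O[:400,400:]=cv2.resize(b[110:180,220:290],(400,400),interpolation=cv2.INTER_CUBIC)
O[400:600,:400]=cv2.resize(w[150:350,56:456],(400,200))
cv2.imwrite("pics/v6.png",O)
E
```

```text
[ 0.33  0.79 -0.58  2.22  2.14  0.61 -0.71] 13.987747093575026 [-1.21 -0.09  1.21]
delta [1.5, 0.1, 14.6] [0.0, 0.001, 0.003]
```

{"fn": "play_rows", "kwargs": {"deltas": [1.5,0,3,0,0,0.002,0,1.5,0,5,0,0,0.002,0,1.5,0,7,0,0,0.002,0,1.5,0,9,0,0,0.002,0,1.5,0,9,0,0,0.002,0]}}

```text
clock: 14.72
eef_pos: [616.7, -37.7, 66.8]
tool_rot: [-3.142, 0.525, 2.938]
force: [-0.2, 0.1, -0.1]
width: 13.8
gripper_force: 58.7
```

```bash
python3 - <<'E'
from h import *
s=read_state();print(s["width"],np.array([ex,ey,ez])@s["force"]);go(seat(2.5,0),Rc)
E
```

```text
13.756466978218533 [-0.28  0.08  0.01]
delta [-0.0, 0.4, 7.8] [0.0, 0.001, 0.0]
```

{"fn": "play_rows", "kwargs": {"deltas": [0,0.2,2,0,0,0,0,0,0.2,4,0,0,0,0,0,0.2,5,0,0,0,0,0,0.2,6,0,0,0,0,0,0.2,6,0,0,0,0]}}

```text
clock: 15.35
eef_pos: [618.7, -36.9, 63.8]
tool_rot: [-3.141, 0.526, 2.941]
force: [-13.8, 1.3, 22.6]
width: 14.2
gripper_force: 61.8
```

```bash
python3 - <<'E'
from h import *
s=read_state();print(s["width"],np.array([ex,ey,ez])@s["force"],s["torque"]);go(seat(2.5,0),Rc)
E
```

```text
14.196367030712256 [-0.69 -1.5  26.45] [-0.17  0.48 -0.12]
delta [0.1, -0.8, 4.3] [0.001, 0.003, 0.003]
```

Contact is at z of about +4, probably barrel in the Vs. I'll ease off and slide downhill to feel for the flange.

{"fn": "play_rows", "kwargs": {"deltas": [0,0,-2,0,0,0,0,1,0,-2,0,0,0,0,2,0,-2,0,0,0,0,3,0,-2,0,0,0,0,3,0,-2,0,0,0,0]}}

```text
clock: 15.98
eef_pos: [618.5, -36.9, 64.0]
tool_rot: [3.142, 0.53, 2.939]
force: [-2.0, 2.1, 11.3]
width: 13.8
gripper_force: 60.0
```

```bash
python3 - <<'E'
from h import *
s=read_state();print(s["width"],np.array([ex,ey,ez])@s["force"],s["torque"]);go(seat(0,0),Rc)
E
```

```text
13.825422709765792 [ 3.59  1.66 10.95] [ 0.04 -0.5   0.14]
delta [2.5, -0.7, 4.5] [0.001, 0.007, 0.001]
```

{"fn": "play_rows", "kwargs": {"deltas": [0,0,-2,0,0,0,0,0,0,-3,0,0,0,0,0,0,-3,0,0,0,0]}}

```text
clock: 16.35
eef_pos: [614.8, -37.3, 64.4]
tool_rot: [-3.141, 0.525, 2.938]
force: [1.3, 0.4, 1.6]
width: 13.7
gripper_force: 58.8
```

```bash
python3 - <<'E'
from h import *
s=read_state();print(s["width"],np.array([ex,ey,ez])@s["force"],s["torque"]);go(seat(0,0),Rc)
for n in("scene","top"): 
    import cv2;cv2.imwrite(f"pics/{n}7.png",get_image(n)[:,:,::-1])
E
```

```text
13.688539347144006 [1.82 0.63 0.83] [0.11 0.28 0.09]
delta [-0.3, 0.4, 6.7] [-0.0, 0.001, 0.0]
```

{"fn": "play_rows", "kwargs": {"deltas": [1,0,0,0,0,0,0,2,0,0,0,0,0,0,2,0,0,0,0,0,0]}}

```text
clock: 16.82
eef_pos: [614.5, -37.2, 64.4]
tool_rot: [-3.141, 0.528, 2.938]
force: [4.8, -1.5, 1.3]
width: 13.8
gripper_force: 58.6
```

```bash
python3 - <<'E'
from h import *
s=read_state();print(s["width"],np.array([ex,ey,ez])@s["force"],s["torque"]);go(seat(0,0),Rc)
E
```

```text
13.830173118606293 [ 5.01 -0.52 -1.43] [-0.07 -0.56  0.06]
delta [-0.6, 0.4, 6.9] [-0.001, 0.004, 0.0]
```

The flange abuts the upper V block: the ex force is rising with no z load. I'll ease back, lower into the Vs and let go.

{"fn": "play_rows", "kwargs": {"deltas": [-1.5,0,1,0,0,0,0,-1.5,0,2,0,0,0,0,-1.5,0,3,0,0,0,0,-1.5,0,3,0,0,0,0]}}

```text
clock: 17.32
eef_pos: [615.7, -36.7, 62.8]
tool_rot: [-3.142, 0.526, 2.939]
force: [-2.6, 0.4, 10.6]
width: 13.5
gripper_force: 60.0
```

```bash
python3 - <<'E'
from h import *
s=read_state();print(s["width"],np.array([ex,ey,ez])@s["force"],s["torque"]);go(seat(0,0),Rc)
E
```

```text
13.529741538733639 [ 3.01 -0.15 10.47] [-0.1  -0.45 -0.01]
delta [-0.5, -0.4, 4.9] [0.001, 0.003, 0.001]
```

{"fn": "play_rows", "kwargs": {"deltas": [0,0,-0.5,0,0,0,0.1,0,0,-0.5,0,0,0,0.2,0,0,-0.5,0,0,0,0.4,0,0,-0.5,0,0,0,0.4,0,0,-15,0,0,0,0.4,0,0,-50,0,0,0,0.4,0,0,-90,0,0,0,0.4,0,0,-90,0,0,0,0.4,0,0,-90,0,0,0,0.4]}}

```text
clock: 18.45
eef_pos: [571.7, -28.3, 140.0]
tool_rot: [-3.141, 0.526, 2.938]
force: [0.0, 0.2, -0.3]
width: 34.3
gripper_force: 0.0
```

```bash
python3 - <<'E'
from h import *
import cv2
s=read_state();print(s["qpos"],s["force"],s["clock"])
c=camera_info("wrist");w=get_image("wrist");a=get_image("scene");np.save("w8.npy",c,allow_pickle=True)
for n,i in(("w",w),("s",a)): cv2.imwrite(f"pics/{n}8.png",i[:,:,::-1])
for q in(52,36,0,-25,-52):
    A=C+1.5*ex+.6*ey+4*ez-q*ex; print(q,proj(c,A),proj(camera_info("scene"),A))
O=np.zeros((600,800,3),np.uint8)
O[:384,:400]=w[:,56:456,::-1];O[:400,400:]=cv2.resize(a[145:209,245:309,::-1],(400,400),interpolation=cv2.INTER_CUBIC);cv2.imwrite("pics/v8.png",O)
E
```

```text
[ 0.32  0.61 -0.58  2.3   2.01  0.52 -0.66] [ 0.04  0.25 -0.29] 18.45
52 [258.25 145.26] [253.15 191.25]
36 [258.19 166.39] [257.35 187.99]
0 [258.07 211.03] [266.84 180.61]
-25 [258.   239.86] [273.48 175.45]
-52 [257.92 269.19] [280.7  169.85]
```

View pics/v8.png

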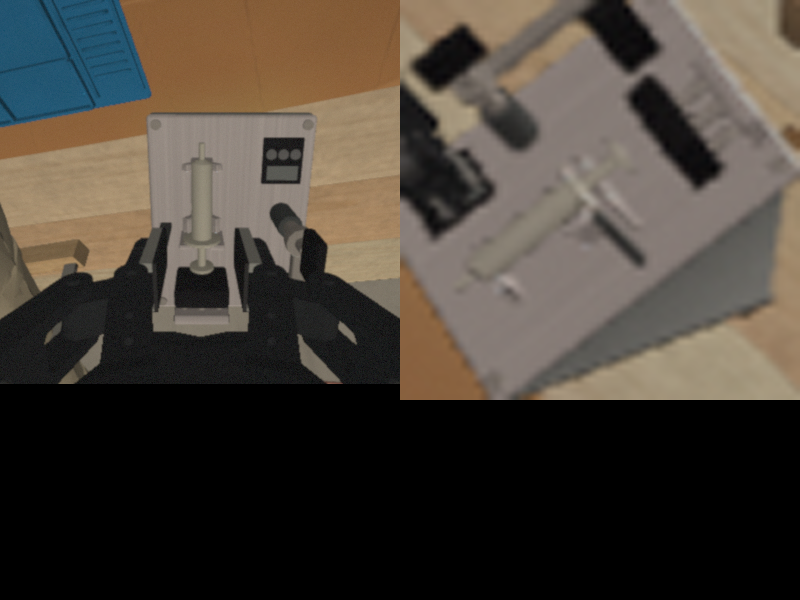

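The syringe lies in both Vs, nose downhill, with the tip at wrist (258,143) and the flange at row 240, behind the upper V block. Both views agree with the prediction to about 2 px. I'll return to the wing.

```bash
python3 - <<'E'
from h import *
P=R.from_euler("xyz",[3.139,.526,2.936]).as_matrix();w=np.array([632.4,31.7,114.1])
go(w-90*P[:,2],P)
E
```

```text
delta [-28.4, 70.9, -44.7] [-0.002, -0.002, 0.001]
```

{"fn": "play_rows", "kwargs": {"deltas": [-28.4,70.9,-44.7,-0.002,-0.002,0.001,0.4,-28.4,70.9,-44.7,-0.002,-0.002,0.001,0.4,-28.4,70.9,-44.7,-0.002,-0.002,0.001,0.4,-28.4,70.9,-44.7,-0.002,-0.002,0.001,0.4,-28.4,70.9,-44.7,-0.002,-0.002,0.001,0.4]}}

```text
clock: 19.18
eef_pos: [587.1, 38.9, 191.0]
tool_rot: [3.141, 0.524, 2.936]
force: [-0.4, -0.7, -0.9]
width: 34.3
gripper_force: 0.0
```

```bash
python3 - <<'E'
from h import *
P=R.from_euler("xyz",[3.139,.526,2.936]).as_matrix();w=np.array([632.4,31.7,114.1])
print(read_state()["qpos"]);go(w,P)
E
```

```text
[ 0.11  0.5  -0.5   2.2   1.6   0.46 -0.4 ]
delta [-1.2, 2.1, 89.5] [-0.002, -0.002, -0.0]
```

{"fn": "play_rows", "kwargs": {"deltas": [-1.2,2,40,0,-0.002,0,0.4,-1.2,2,65,0,-0.002,0,0.4,-1.2,2,80,0,-0.002,0,0.4,-1.2,2,87,0,-0.002,0,0.4,-1.2,2,87,0,-0.002,0,0.4,-1.2,2,87,0,-0.002,0,0.4]}}

```text
clock: 19.92
eef_pos: [632.2, 33.9, 118.4]
tool_rot: [3.139, 0.529, 2.937]
force: [-0.6, 0.4, 0.2]
width: 34.6
gripper_force: 0.0
```

```bash
python3 - <<'E'
from h import *
P=R.from_euler("xyz",[3.139,.526,2.936]).as_matrix();w=np.array([632.4,31.7,114.1])
print(read_state()["qpos"],read_state()["force"]);go(w,P)
E
```

```text
[ 0.12  0.69 -0.49  2.15  1.89  0.53 -0.62] [-0.63  0.43  0.24]
delta [1.6, -2.1, 4.0] [0.0, 0.003, 0.001]
```

{"fn": "play_rows", "kwargs": {"deltas": [1.6,-2.1,3.5,0,0.003,0,0.4,1.6,-2.1,3.5,0,0.003,0,0.4,1.6,-2.1,3.5,0,0.003,0,0.2,1.6,-2.1,3.5,0,0.003,0,0,1.6,-2.1,3.5,0,0.003,0,0,1.6,-2.1,3.5,0,0.003,0,0,1.6,-2.1,3.5,0,0.003,0,0]}}

```text
clock: 20.8
eef_pos: [632.3, 31.9, 114.2]
tool_rot: [3.139, 0.526, 2.937]
force: [-1.8, -0.1, 1.7]
width: 7.3
gripper_force: 60.5
```

```bash
python3 - <<'E'
from h import *
s=read_state();p,Rm=meas();print("rel G",(p-G)@np.array([ex,ey,ez]).T,np.array([ex,ey,ez])@s["force"],s["torque"])
E
```

```text
rel G [1.42 1.43 3.82] [-0.7  -0.43  2.37] [ 0.03  0.51 -0.07]
```

{"fn": "play_rows", "kwargs": {"deltas": [0,0,-3,0,0,0,0,0,0,-6,0,0,0,0,0,0,-8,0,0,0,0,0,0,-8,0,0,0,0]}}

```text
clock: 21.3
eef_pos: [629.0, 32.5, 120.5]
tool_rot: [3.139, 0.526, 2.936]
force: [6.5, -0.2, -8.0]
width: 6.7
gripper_force: 58.7
```

```bash
python3 - <<'E'
from h import *
s=read_state();p,Rm=meas();print("rel G",(p-G)@np.array([ex,ey,ez]).T,np.array([ex,ey,ez])@s["force"],s["torque"],s["qpos"])
E
```

```text
rel G [ 1.68  1.42 10.99] [  1.56   1.12 -10.15] [0.33 0.43 0.17] [ 0.13  0.69 -0.49  2.15  1.88  0.52 -0.61]
```

{"fn": "play_rows", "kwargs": {"deltas": [0,0,0,0,0,0.1,0,0,0,0,0,0,0.25,0,0,0,0,0,0,0.4,0,0,0,0,0,0,0.55,0,0,0,0,0,0,0.7,0,0,0,0,0,0,0.8,0,0,0,0,0,0,0.8,0]}}

```text
clock: 22.18
eef_pos: [628.5, 31.3, 119.9]
tool_rot: [2.747, 0.355, 2.063]
force: [6.3, -2.0, -8.7]
width: 6.6
gripper_force: 58.7
```

```bash
python3 - <<'E'
from h import *
s=read_state();p,Rm=meas();print("rel G",(p-G)@np.array([ex,ey,ez]).T,np.array([ex,ey,ez])@s["force"],s["torque"],s["qpos"]);print(np.arctan2(Rm[:,0]@-ex,Rm[:,0]@ey))
E
```

```text
rel G [ 1.15  0.11 10.53] [  1.35  -0.65 -10.84] [ 0.26  0.53 -0.02] [ 0.23  0.73 -0.65  2.15  1.84  0.63 -1.34]
0.7675801225953578
```

{"fn": "play_rows", "kwargs": {"deltas": [0,0,-0.5,0,0,0.1,0,0,0,-0.5,0,0,0.25,0,0,0,-0.5,0,0,0.4,0,0,0,-0.5,0,0,0.55,0,0,0,-0.5,0,0,0.68,0,0,0,-0.5,0,0,0.77,0,0,0,-0.5,0,0,0.77,0]}}

```text
clock: 23.05
eef_pos: [627.1, 31.1, 119.7]
tool_rot: [2.619, 0.0, 1.366]
force: [2.6, -2.2, -11.2]
width: 7.0
gripper_force: 58.6
```

```bash
python3 - <<'E'
from h import *
s=read_state();p,Rm=meas();print("rel G",(p-G)@np.array([ex,ey,ez]).T,np.array([ex,ey,ez])@s["force"],s["torque"],s["qpos"]);print(np.arctan2(Rm[:,0]@-ex,Rm[:,0]@ey));go(G-11.5*ez,RW)
E
```

```text
rel G [-0.04 -0.38 11.  ] [ -3.05  -1.64 -11.22] [ 0.06  1.01 -0.06] [ 0.31  0.77 -0.79  2.15  1.82  0.72 -2.06]
-0.0002790089578185864
delta [0.4, 0.1, 22.5] [-0.001, 0.0, -0.0]
```

{"fn": "play_rows", "kwargs": {"deltas": [0,0,3,0,0,0,0,0,0,6,0,0,0,0,0,0,9,0,0,0,0,0,0,12,0,0,0,0,0,0,15,0,0,0,0,0,0,18,0,0,0,0,0,0,18,0,0,0,0]}}

```text
clock: 23.92
eef_pos: [635.7, 29.4, 104.7]
tool_rot: [2.618, 0.001, 1.366]
force: [-0.3, -5.4, -10.3]
width: 6.9
gripper_force: 59.0
```

```bash
python3 - <<'E'
from h import *
s=read_state();p,Rm=meas();print("rel G",(p-G)@np.array([ex,ey,ez]).T,np.array([ex,ey,ez])@s["force"],s["torque"])
E
```

```text
rel G [ 0.04 -0.27 -6.39] [-4.43 -5.39 -9.37] [-0.43  1.8  -0.5 ]
```

{"fn": "play_rows", "kwargs": {"deltas": [0,0,1.5,0,0,0,0,0,0,3,0,0,0,0,0,0,4,0,0,0,0,0,0,4,0,0,0,0]}}

```text
clock: 24.42
eef_pos: [637.6, 29.0, 101.4]
tool_rot: [2.618, 0.001, 1.366]
force: [-1.4, -6.2, -9.5]
width: 7.1
gripper_force: 59.2
```

```bash
python3 - <<'E'
from h import *
s=read_state();p,Rm=meas();print("rel G",(p-G)@np.array([ex,ey,ez]).T,np.array([ex,ey,ez])@s["force"],s["torque"])
E
```

```text
rel G [  0.02  -0.26 -10.21] [-4.81 -6.3  -8.18] [-0.48  1.86 -0.46]
```

Lift is now about 4 mm, still on the spring. The last bit goes in fine steps.

{"fn": "play_rows", "kwargs": {"deltas": [0,0,0.7,0,0,0,0,0,0,1.4,0,0,0,0,0,0,1.4,0,0,0,0]}}

```text
clock: 24.8
eef_pos: [638.1, 29.1, 100.7]
tool_rot: [2.618, 0.001, 1.367]
force: [-4.3, -5.4, -4.7]
width: 7.0
gripper_force: 60.0
```

```bash
python3 - <<'E'
from h import *
s=read_state();p,Rm=meas();print("rel G",(p-G)@np.array([ex,ey,ez]).T,np.array([ex,ey,ez])@s["force"],s["torque"])
E
```

```text
rel G [  0.08  -0.13 -11.04] [-5.02 -6.12 -2.54] [-0.66  2.02 -0.6 ]
```

{"fn": "play_rows", "kwargs": {"deltas": [0,0,0.5,0,0,0,0,0,0,0.5,0,0,0,0]}}

```text
clock: 25.05
eef_pos: [638.2, 29.1, 100.5]
tool_rot: [2.617, 0.001, 1.367]
force: [-6.6, -5.5, -3.1]
width: 7.3
gripper_force: 60.4
```

```bash
python3 - <<'E'
from h import *
s=read_state();p,Rm=meas();print("rel G",(p-G)@np.array([ex,ey,ez]).T,np.array([ex,ey,ez])@s["force"],s["torque"])
E
```

```text
rel G [  0.06  -0.09 -11.28] [-6.2  -6.72 -0.02] [-0.79  2.06 -0.6 ]
```

The bar is down on the barrel with no load left on the hand. I'll release and retreat.

{"fn": "play_rows", "kwargs": {"deltas": [0,0,0,0,0,0,0.1,0,0,0,0,0,0,0.2,0,0,0,0,0,0,0.4,0,0,0,0,0,0,0.4,0,0,-15,0,0,0,0.4,0,0,-50,0,0,0,0.4,0,0,-95,0,0,0,0.4,0,0,-95,0,0,0,0.4,0,0,-95,0,0,0,0.4]}}

```text
clock: 26.18
eef_pos: [593.3, 39.5, 183.6]
tool_rot: [2.614, -0.001, 1.368]
force: [-0.4, -0.4, -1.6]
width: 34.2
gripper_force: 0.0
```

```bash
python3 - <<'E'
from h import *
import cv2
print(read_state()["force"],read_state()["clock"])
c=camera_info("wrist");w=get_image("wrist")[:,:,::-1];cv2.imwrite("pics/w9.png",w)
t=camera_info("top");s=camera_info("scene")
C2=C+1.5*ex+.6*ey+4*ez
P=lambda cc,x,y,z:proj(cc,C2+x*ex+y*ey+z*ez)
print("bar pred rows/cols: tip",P(c,15,-38,16),"mid",P(c,15,20,16),"wing",P(c,15,70,51),"nozzle",P(c,-52,0,0),"barrel",P(c,-15,0,8),"disc",P(c,52,0,10))
h=cv2.cvtColor(w,cv2.COLOR_BGR2HSV)
# grey-level profiles across bar (along image row) near y=20, and across barrel at x=-15
u,v=P(c,15,20,16).round().astype(int);print("bar row",v,u-20,w[v,u-20:u+20].mean(1).round().astype(int).tolist())
u,v=P(c,-15,0,8).round().astype(int);print("barrel col",u,v-25,w[v-25:v+25,u].mean(1).round().astype(int).tolist())
u,v=P(c,-52,0,0).round().astype(int);print("nozzle row",v,u-20,w[v,u-20:u+30].mean(1).round().astype(int).tolist())
# tools changed elsewhere? compare bystanders in the scene and top images with the start
for n in("top","scene"):
    b=get_image(n)[:,:,::-1];cv2.imwrite(f"pics/{n}9.png",b);a=cv2.imread(f"pics/{n}0.png")
    d=(cv2.absdiff(a,b).max(2)>45).astype(np.uint8);k,l,st,ce=cv2.connectedComponentsWithStats(d);print(n,[(st[i].tolist()) for i in range(1,k) if st[i,4]>15])
E
```

```text
[-0.44 -0.36 -1.58] 26.175
bar pred rows/cols: tip [256.45 298.59] mid [256.51 241.87] wing [256.84 200.61] nozzle [185.54 253.61] barrel [223.87 257.78] disc [296.86 258.76]
bar row 242 237 [125, 122, 125, 124, 123, 125, 126, 123, 124, 120, 112, 96, 92, 99, 99, 100, 103, 105, 105, 104, 107, 119, 132, 131, 125, 124, 107, 90, 104, 121, 132, 126, 122, 104, 72, 90, 112, 123, 136, 138]
barrel col 224 233 [125, 123, 122, 124, 124, 125, 122, 121, 125, 121, 122, 123, 120, 100, 91, 101, 108, 114, 117, 122, 124, 126, 131, 129, 129, 122, 120, 119, 112, 105, 108, 116, 122, 125, 124, 124, 124, 124, 124, 123, 125, 127, 125, 123, 114, 126, 134, 136, 134, 135]
nozzle row 254 166 [92, 92, 93, 93, 91, 94, 92, 91, 97, 115, 126, 125, 126, 127, 126, 126, 122, 128, 128, 102, 44, 28, 26, 22, 25, 20, 27, 27, 30, 25, 21, 39, 60, 78, 81, 79, 79, 80, 79, 77, 76, 79, 76, 76, 59, 33, 29, 27, 28, 38]
top [[129, 134, 362, 250, 36661], [254, 169, 7, 4, 16]]
scene [[74, 0, 8, 8, 33], [83, 1, 4, 9, 24], [46, 0, 138, 98, 3561], [146, 0, 27, 14, 265], [114, 3, 9, 12, 53], [121, 4, 6, 5, 17], [176, 12, 7, 6, 35], [164, 14, 10, 6, 45], [94, 16, 11, 5, 33], [0, 21, 28, 68, 936], [145, 25, 3, 8, 19], [84, 29, 5, 8, 19], [67, 35, 10, 15, 66], [175, 48, 23, 28, 376], [161, 52, 6, 8, 20], [163, 63, 14, 13, 63], [172, 77, 16, 3, 24], [111, 79, 12, 6, 16], [168, 80, 83, 68, 1892], [103, 88, 15, 7, 17], [90, 95, 11, 6, 21], [90, 102, 12, 6, 28], [36, 109, 11, 24, 78], [22, 110, 82, 108, 2532], [0, 143, 21, 41, 519], [79, 160, 5, 13, 29], [179, 164, 6, 17, 70], [36, 186, 13, 34, 182], [22, 190, 18, 28, 173], [54, 220, 7, 16, 64], [43, 225, 7, 13, 21], [0, 232, 51, 31, 1152]]
```

```bash
python3 - <<'E'
import cv2,numpy as np
a=cv2.imread("pics/s8.png");b=cv2.imread("pics/scene9.png");g=lambda i,r,c:cv2.cvtColor(i,cv2.COLOR_BGR2GRAY)[r,c].astype(np.float32)
for n,r,c in(("nozzle",slice(178,196),slice(248,262)),("disc",slice(163,173),slice(276,285)),("ref lower deck",slice(195,208),slice(258,280))):
    A,B=g(a,r,c),g(b,r,c);print(n,cv2.phaseCorrelate(A,B,cv2.createHanningWindow(A.shape[::-1],cv2.CV_32F)),abs(A-B).mean())
E
```

```text
nozzle ((0.38109148794948666, -0.040459514944531705), 1.0765315757857428) 1.0753968
disc ((0.5783701131713257, 0.22136527504273662), 0.9864327059851752) 0.5767437
ref lower deck ((0.10083990300351253, 0.48310679025110925), 0.9741130868593851) 0.46503496
```

The syringe hasn't moved under the bar, the bar is at 0 swing and pressing, and the robot is clear. I'll hand in.

```bash
python3 -c "
from cell import *
print(finish_job())"
```

```text
the job is handed in; nothing more can be done
None
```

The job is handed in at about 26 s: the syringe lies in the cradle, nose downhill, with its flange behind the upper V block. The clamp bar was lowered under control and presses on the barrel. The mug and heatsink show no change; the arm hid the jar in the last check picture, but nothing was moved near it or the cap.

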